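# Close the empty model tray and draw out the loaded one

## Robot

A 7-joint arm with a two-finger parallel gripper is mounted at the origin on a cart in front of the work surface, level with it; the furniture and walls round the work are solid. World frame = base frame: x ahead of the robot, y to its left, z up, the work surface at z = 0. Lengths are in m, angles in degrees, forces in N, time in s.
With the tool pointing down it reaches from about 0.375 to 0.925 m from the base axis. Payload 3.1 kg.
Tool frame: the origin (TCP) lies midway between the tips of the shut fingers; the grasp point (between the pads) lies behind it (manip.grip_depth is the z of the grasp point in the tool frame, in m); z points along the fingers, y is the line along which they close (so a half turn about z gives the same grasp; the last joint's range is limited). The gripper opens to 85 mm and grips with 20 to 120 N. Pads are 22 mm wide; open, the fingers measure 114 mm over their backs; the gripper's body (76 mm by 85 mm) begins 54 mm behind the grasp point. The pads swing forward as they close: fully open they stand 13 mm farther back than shut.
Start: joints at [61.891, 21.939, 2.515, 91.553, -1.026, 66.532, -2.859], TCP at [0.249, -0.6, 0.231] pointing down, gripper open.
Joint ranges: [-149.38, 149.38], [-23.57, 123.04], [-84.95, 90], [0, 143.3], [-89.99, 269.99], [3.08, 112.72], [-163.45, 163.45]. Speed limits (degrees/s): [159.86, 159.86, 180, 180, 180, 180, 180].

## Interface

Orientations are given as [roll, pitch, yaw] about the fixed x, y, z axes, in that order (R = Rz(yaw) Ry(pitch) Rx(roll)).
In Python, from cell import manip gives the robot as it stands.
- The arm moves only by the tool play_rows, never from a script. Its argument "increments" is text: rows parted by semicolons, each of 7 numbers parted by spaces: the turn, a rotation vector about the tool's x, y, z scaled (see below), then the shift along the tool's x, y, z scaled (see below), then the gripper's target within -1 to 1 (shut at 1, half-way at 0, fully open at -1). A call has 1 to 12 rows; each row shifts and turns the commanded pose from where the row before left it, along the tool's axes as they then stand; what a row does not reach is not made up. The controller multiplies each number of a shift by 0.03 m and each number of a turn by 5 degrees. A row lasts 1/12 s, in which the tool goes at most 41.7 mm and 7.16 degrees, less where a joint would pass 70% of its speed; a pose out of reach is approached as far as the arm can. A call with a number of a shift or a turn outside -1 to 1 is refused whole. A call with a gripper value outside its range is refused whole. The fingers move at their own pace and stop on an object; "newtons" is the grip in N (left out, the last holds). Time passes only in rows, so rows that do not move let the fingers close. It gives the time, the measured TCP pose, the force, the opening and the grip force at its end, in the units of the state.
- manip.observe(): the state, without advancing time (a new reading comes with each control period).
- manip.snapshot(name): name is "scene" or "top"; returns (picture, depth): 400x640x3 uint8, red, green, blue; 400x640 float32, m along the optical axis (not along the pixel's ray), 0 where there is no reading.
- manip.calibration(name): a dict with "vertical_fov" (degrees; the focal length in pixels is half the picture's height over the tangent of half this angle, whatever the lens; pixels are square), "cx", "cy" (the principal point, pixels), "k1" (the pictures are not rectified: a ray, as slopes to the right and down, at radius r is drawn at 1 + k1 r^2 times it, then the intrinsics apply), "position" and "orientation" of the camera in the world. Camera axes: x right, y up, looking along -z (the intrinsics and any distortion apply to the point x, -y, -z); pixel columns grow to the right and rows downward; lengths in m; the calibration is good to about 2 mm. A picture is of the moment at which its call begins. calibration takes no time and is no camera call.
- manip.finish_job(): hands the job in; it is judged then, once.
The state is a dict: "time": time; "qpos": joint angles; "joint_velocities": joint speeds; "joint_torque": joint torques, N m; "tool_pos": TCP position; "ee_rot": TCP orientation; "force": force on the tool from outside, world axes, zero at the start; "ft_torque": the same for the moment, N m; "gripper_width": finger opening in m; "finger_force": force on a finger pad.
Only numpy, scipy, OpenCV 4.12 (cv2) and the standard library are available. Lean on these libraries where they do the work, as an engineer would, in place of code of your own. Each camera call takes 0.05 s, during which the arm holds its last target. There are 200 camera calls.

## Task

The low rack with the clear cover holds three sliding trays side by side. With a fingertip, push the empty tray that was left standing open fully home, then hook a fingertip behind the upright front lip of the tray that carries the horseshoe-shaped dental study model and draw that tray out to its stop, with the model left standing untouched on it. Leave the third tray shut, lift nothing, and do not disturb the other things on the bench.

Things in the scene. Friction and masses are not known exactly. Their poses are not given: they have to be found in the camera images.
- rack: Fixed grey rack, 334 mm wide (y), 176 deep (x), 80 high. Origin on the bench top below the middle of the clear cover's front edge; x to the rack's back, y to its left, z up. Base from x = -56 to 120 mm; cover, walls and dividers only from x = -2 to 121, so the front 50 mm of a shut tray is open above. Tray lanes at y = -105, 0, 105 mm, in any order. Walls 20 mm high beside the open part.
- empty_tray_lip (a point): Middle of the top edge of the empty tray's front lip; axes as the rack's. All trays are alike: 94 mm wide, 165 long, floor 12 mm above the bench. Lip: upright plate as wide as the tray, 5 mm thick (7 at its rounded top), top 56 mm above the bench; shut, it is 50 mm in front of the cover, which leaves a pocket 46 mm deep, 88 wide behind it. Trays come out along the rack's -x.
- empty_tray (a joint): How far the empty tray is drawn out, m: 0 fully home, 0.105 at its stop. It starts 0.06 to 0.10 out. Slides with about 2 N and stays where it is left.
- model_tray_lip (a point): Middle of the top edge of the front lip of the tray that carries the study model (tray as described for the empty one); axes as the rack's.
- model_tray (a joint): How far the study model's tray is drawn out, m: 0 fully home (at the start), 0.105 at its stop. Slides with about 2 N and stays where it is left.
- die_tray_lip (a point): Middle of the top edge of the front lip of the third tray, which carries the stone die block; axes as the rack's.
- die_tray (a joint): How far the die block's tray is drawn out, m: 0 (shut) at the start, and to stay so.
- study_model: Pale blue horseshoe-shaped dental study model, 84 x 75 x 39 mm, loose on its tray behind a 5 mm bar, about 110 mm behind the lip. Origin at the centre of its underside.
- die_block: Small beige stone block with two pin holes, 51 x 56 x 27 mm, loose on the third tray. Origin at the centre of its underside. Bystander.
- steel_tin: Low round steel tin, 70 mm across, 22 mm high, on the bench left of the rack. Origin at the centre of its underside. Bystander.
- bur_block: Drilled block with upright burs, 34 x 85 x 41 mm. Origin at the centre of its underside. Bystander.
- pin_jar: Round jar with a blue lid, 57 mm across, 60 mm high, on the bench right of the rack. Origin at the centre of its underside. Bystander.
- tape_roll: Roll of masking tape lying flat, 82 mm across, 19 mm high. Origin at the centre of its underside. Bystander.

How it is judged:
By the outcome, as a careful person would: the job done as asked, in the order asked, and still so for the second after the job is handed in, with the robot touching nothing.
It also fails if it takes over 43 s, if anything falls off the work surface, if the arm or the gripper's body presses on something with over 40 N, if the wrist force passes 120 N, or if a joint passes its speed limit or range.

## Working session

There is one attempt and no reset: what is moved stays moved. The work goes in short steps, Python scripts to look and compute and a tool call to move; the robot and the scene stay as the last step left them, time stands still between calls to the robot, and variables do not carry over. Pictures are saved under pics/ and viewed, at most 10 in all, crops included, and the job is handed in when it is done.

Besides the shell and the picture viewer there is one more tool, called after "Call:" as a command line: name --argument value ..., lists and objects as JSON in quotes. play_rows: Moves the arm, as the interface text tells. Its arguments: {"type":"object","properties":{"increments":{"type":"string"},"newtons":{"type":"number"}},"required":["increments"]}

```bash
mkdir -p pics; ls; cat > h.py <<'E'
import numpy as np, cv2
from scipy.spatial.transform import Rotation as R
from cell import manip
def snap(n,f):
    p,d=manip.snapshot(n); cv2.imwrite(f'pics/{f}.png',p[:,:,::-1]); np.save(f'pics/{f}.npy',d); return p,d
def cam(n):
    c=manip.calibration(n); f=200/np.tan(np.radians(c['vertical_fov'])/2)
    return c,f
def rot(c):
    o=np.array(c['orientation'],float)
    return o if o.shape==(3,3) else R.from_euler('xyz',o,degrees=True).as_matrix()
def rays(n,uv):
    c,f=cam(n); uv=np.atleast_2d(np.array(uv,float))
    K=np.array([[f,0,c['cx']],[0,f,c['cy']],[0,0,1]])
    s=cv2.undistortPoints(uv.reshape(-1,1,2),K,np.array([c['k1'],0,0,0.])).reshape(-1,2)
    return np.array(c['position']),np.c_[s[:,0],-s[:,1],-np.ones(len(s))]@rot(c).T
def onz(n,uv,z):
    o,d=rays(n,uv); return o+d*((z-o[2])/d[:,2])[:,None]
def dep(n,uv,D):
    o,d=rays(n,uv); uv=np.atleast_2d(uv).astype(int)
    return o+d*D[uv[:,1],uv[:,0]][:,None]
E
python3 - <<'E'
from h import *
for n in('scene','top'):
    snap(n,n+'0'); print(manip.calibration(n))
s=manip.observe(); print(s['time'],s['tool_pos'],s['ee_rot'],s['force'],manip.grip_depth)
E
```

```text
pics
{'vertical_fov': 43.48598520369128, 'cx': 329.69590507381537, 'cy': 196.35245849829911, 'k1': -0.08638197085384586, 'position': array([-0.25835233,  0.38193595,  1.25318711]), 'orientation': array([  38.98499124,   -0.63465449, -121.78331081])}
{'vertical_fov': 47.783053504865336, 'cx': 316.96855652462295, 'cy': 200.66685288635304, 'k1': -0.11948386812360601, 'position': array([ 0.37053105, -0.1365515 ,  1.4004852 ]), 'orientation': array([  7.25197329,  -0.64527273, -88.40046374])}
0.1 [ 0.24848427 -0.5996913   0.22996813] [-1.79858273e+02  6.95468843e-03  2.25119629e+01] [ 0.10623449 -0.20587736  0.05747599] -0.0187
```

View pics/scene0.png

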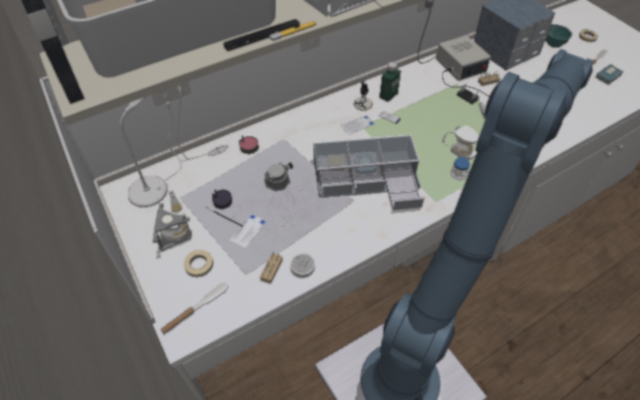

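View pics/top0.png

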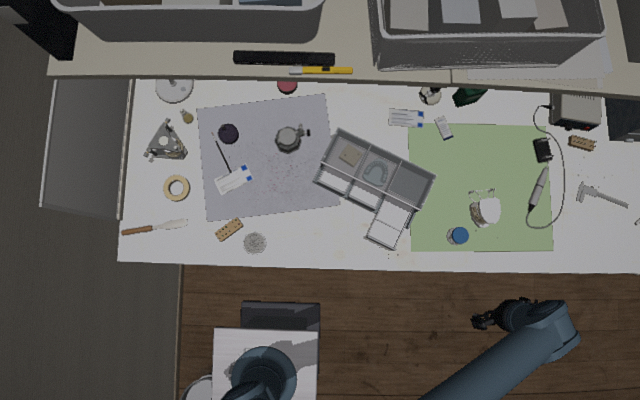

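The rack is at about (375,180) in the top view. The open empty tray is at its right (390,225), the horseshoe is in the middle lane (375,170) and the die block in the left lane (350,157). I'll zoom in next.

```bash
python3 - <<'E'
import cv2,numpy as np
p=cv2.imread('pics/top0.png')[120:260,300:450]
cv2.imwrite('pics/topc.png',cv2.resize(p,None,fx=4.2,fy=4.2,interpolation=cv2.INTER_CUBIC))
from h import *
D=np.load('pics/top0.npy')
# heights over the rack region
vv,uu=np.mgrid[120:260,300:450]; uv=np.c_[uu.ravel(),vv.ravel()]
P=dep('top',uv,D)
Z=(P[:,2]*1000).reshape(140,150)
cv2.imwrite('pics/topz.png',cv2.resize(cv2.applyColorMap(np.clip(Z*2.5,0,255).astype(np.uint8),cv2.COLORMAP_JET),None,fx=4.2,fy=4.2,interpolation=cv2.INTER_NEAREST))
E
```

```text
(no output)
```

View pics/topc.png

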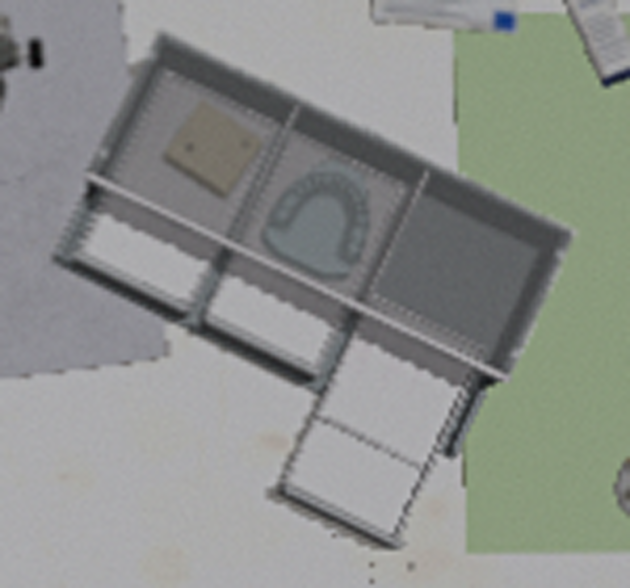

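View pics/topz.png

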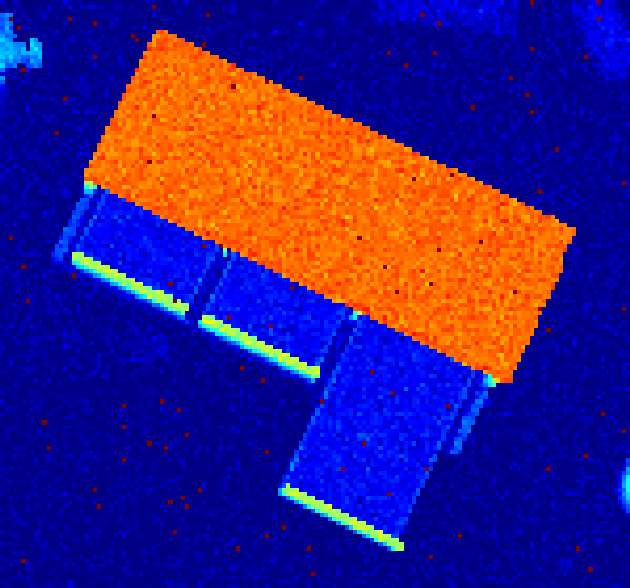

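The height map shows the cover as one 80 mm rectangle. The three lips stand at about 56 mm: two shut at (130,283) and (260,347), one open at (342,518) in crop pixels. I'll fit these from the depth.

```bash
cat > fit.py <<'E'
from h import *
def fit(f,box=(300,450,120,260),n='top'):
    D=np.load(f'pics/{f}.npy'); vv,uu=np.mgrid[box[2]:box[3],box[0]:box[1]]; uv=np.c_[uu.ravel(),vv.ravel()]
    P=dep(n,uv,D); z=P[:,2]; sh=vv.shape
    m=((z>.068)&(z<.095)).reshape(sh).astype(np.uint8)
    _,l,st,_=cv2.connectedComponentsWithStats(m); k=1+np.argmax(st[1:,4])
    cov=onz(n,uv[(l==k).ravel()],.08)[:,:2]
    r=cv2.minAreaRect((cov*1000).astype(np.float32)); 
    m2=((z>.046)&(z<.066)).reshape(sh).astype(np.uint8)
    _,l2,st2,_=cv2.connectedComponentsWithStats(m2)
    print('cover z',np.median(z[(l==k).ravel()]),'rect',r)
    c=np.array(r[0])/1000; B=cv2.boxPoints(r)
    e=B[1]-B[0]; g=B[2]-B[1]; e=e if np.hypot(*e)>np.hypot(*g) else g
    y=e/np.hypot(*e); y=y if y[1]>0 else -y; x=np.array([y[1],-y[0]]); 
    o=c-x*(.1235/2-.002)
    # z 80 top; front edge x=-2..121
    print('yaw',np.degrees(np.arctan2(x[1],x[0])),'origin',o)
    for i in range(1,len(st2)):
        if st2[i,4]<15: continue
        s=(l2==i).ravel(); q=onz(n,uv[s],.056)[:,:2]
        if np.ptp((q-o)@y)<.06: continue
        R2=cv2.minAreaRect((q*1000).astype(np.float32))
        p=np.array(R2[0])/1000
        print('lip',p,'size',R2[1],'n',st2[i,4],'z',np.median(z[s]),'in rack',[(p-o)@x,(p-o)@y],'rackx of med',np.median((q-o)@x), 'along', np.degrees(np.arctan2(*np.linalg.svd(q-q.mean(0),full_matrices=False)[2][0][::-1])))
    return o,x,y
if __name__=='__main__':
    import sys; fit(sys.argv[1])
E
python3 fit.py top0
```

```text
cover z 0.07859075306938812 rect ((642.6431884765625, -328.09735107421875), (335.5781555175781, 124.89033508300781), 65.50895690917969)
yaw -24.491041 origin [ 0.58826913 -0.30332793]
lip [ 0.5862572  -0.18644601] size (90.41496276855469, 6.822249412536621) n 71 z 0.05486344345127314 in rack [np.float64(-0.050284417710699185), np.float64(0.10553155171620998)] rackx of med -0.05082533162851313 along -114.62183304358669
lip [ 0.54224011 -0.28105087] size (91.33138275146484, 7.364511966705322) n 72 z 0.05644832382638165 in rack [np.float64(-0.05112258207455229), np.float64(0.0011913300933894394)] rackx of med -0.05088372770847217 along -114.7426177198422
lip [ 0.42160223 -0.3418981 ] size (93.3626480102539, 5.363637924194336) n 71 z 0.05457392502992575 in rack [np.float64(-0.13568192505768562), np.float64(-0.10419179033801337)] rackx of med -0.13570792878729213 along -115.14071167161046
```

Everything agrees with the given sizes: rack yaw −24.5°, open lip at rack x = −0.136, so about 85 mm out. First I turn the tool so its x lies along the rack's x, and shut the fingers.

Call:
play_rows --increments "0 0 0.94 0 0 0 1;0 0 0.94 0 0 0 1;0 0 0.94 0 0 0 1;0 0 0.94 0 0 0 1;0 0 0.94 0 0 0 1;0 0 0.94 0 0 0 1;0 0 0.94 0 0 0 1;0 0 0.94 0 0 0 1;0 0 0.94 0 0 0 1;0 0 0.94 0 0 0 1;0 0 0 0 0 0 1" --newtons 40

```text
time: 1.02
tool_pos: [0.2487, -0.6, 0.2305]
ee_rot: [-180.0, 0.1, -24.6]
force: [-0.0, -0.2, 0.8]
gripper_width: -0.0002
finger_force: 0.0
```

```bash
cat > to.py <<'E'
# to.py rx ry z : shift in tool axes (units of 0.03 m) to a rack-frame point
from h import *; import sys
a=np.radians(-24.5); o=np.array([.5883,-.3033]); x=np.array([np.cos(a),np.sin(a)]); y=np.array([-x[1],x[0]])
s=manip.observe(); t=np.array(s['tool_pos']); Rt=R.from_euler('xyz',s['ee_rot'],degrees=True).as_matrix()
print('t',s['time'],'rack',(t[:2]-o)@x,(t[:2]-o)@y,t[2],'rpy',np.round(s['ee_rot'],2),'F',np.round(s['force'],1),'w',s['gripper_width'])
if len(sys.argv)>3:
    rx,ry,z=map(float,sys.argv[1:4]); w=np.r_[o+rx*x+ry*y,z]; print('target',w,'tool shift units',np.round(Rt.T@(w-t)/.03,2))
E
python3 to.py -.18 -.104 .23
```

```text
t 1.0167 rack -0.18601666350069376 -0.4107931312042469 0.23047233011934234 rpy [-1.7995e+02  7.0000e-02 -2.4560e+01] F [-0.  -0.2  0.8] w -0.00022346943535494102
target [ 0.38137887 -0.32329119  0.23      ] tool shift units [  0.19 -10.23   0.02]
```

Call:
play_rows --increments "0 0 0 0.1 -0.93 0 1;0 0 0 0.1 -0.93 0 1;0 0 0 0 -0.93 0 1;0 0 0 0 -0.93 0 1;0 0 0 0 -0.93 0 1;0 0 0 0 -0.93 0 1;0 0 0 0 -0.93 0 1;0 0 0 0 -0.93 0 1;0 0 0 0 -0.93 0 1;0 0 0 0 -0.93 0 1;0 0 0 0 -0.93 0 1;0 0 0 0 0 0 1"

```text
time: 2.02
tool_pos: [0.3848, -0.3169, 0.231]
ee_rot: [-179.8, 0.0, -23.8]
force: [0.8, 0.9, -0.6]
gripper_width: 0.0002
finger_force: 0.0
```

Call:
play_rows --increments "0 0 0 0 0 0.8 1;0 0 0 0 0 0.8 1;0 0 0 0 0 0.8 1;0 0 0 0 0 0.8 1;0 0 0 0 0 0.8 1;0 0 0 0 0 0.8 1;0 0 0 0 0 0.8 1;0 0 0 0 0 0.8 1;0 0 0 0 0 0 1;0 0 0 0 0 0 1"

```text
time: 2.85
tool_pos: [0.38, -0.323, 0.0381]
ee_rot: [-180.0, 0.2, -24.4]
force: [0.9, -1.2, -1.1]
gripper_width: 0.0001
finger_force: 0.0
```

```bash
python3 to.py -.145 -.104 .035
```

```text
t 2.85 rack -0.1813745380571643 -0.10428642174954758 0.03808713645741444 rpy [-179.96    0.23  -24.44] F [ 0.9 -1.2 -1.1] w 0.00011803061084279607
target [ 0.41322752 -0.33780545  0.035     ] tool shift units [ 1.21 -0.01  0.1 ]
```

Call:
play_rows --increments "0 0 0 0.3 0 0 1;0 0 0 0.3 0 0 1;0 0 0 0.3 0 0 1;0 0 0 0.3 0 0 1;0 0 0 0.3 0 0 1;0 0 0 0.3 0 0 1;0 0 0 0.3 0 0 1;0 0 0 0.3 0 0 1;0 0 0 0.3 0 0 1;0 0 0 0.3 0 0 1;0 0 0 0.3 0 0 1;0 0 0 0 0 0 1"

```text
time: 3.85
tool_pos: [0.4746, -0.3657, 0.0396]
ee_rot: [180.0, -0.2, -24.4]
force: [0.6, 0.3, -0.6]
gripper_width: 0.0003
finger_force: 0.0
```

```bash
python3 to.py -.064 -.104 .038
```

```text
t 3.85 rack -0.07757802949195042 -0.10394651638376642 0.039581630806695876 rpy [180.    -0.22 -24.45] F [ 0.6  0.3 -0.6] w 0.000310613249399082
target [ 0.48693438 -0.3713956   0.038     ] tool shift units [0.45 0.   0.05]
```

Call:
play_rows --increments "0 0 0 0.1 0 0 1;0 0 0 0.1 0 0 1;0 0 0 0.1 0 0 1;0 0 0 0.05 0 0 1;0 0 0 0 0 0 1;0 0 0 0 0 0 1"

```text
time: 4.35
tool_pos: [0.4813, -0.369, 0.0392]
ee_rot: [-180.0, -0.0, -24.5]
force: [0.3, 0.5, -0.3]
gripper_width: 0.0002
finger_force: 0.2
```

```bash
python3 to.py -.064 -.104 .038; python3 -c "
from h import *;snap('top','top1');snap('scene','sc1')"; python3 fit.py top1
```

```text
t 4.35 rack -0.0700880825825392 -0.10412987016565041 0.039170683476632454 rpy [-1.7999e+02 -3.0000e-02 -2.4490e+01] F [ 0.3  0.5 -0.3] w 0.00015157174668409303
target [ 0.48693438 -0.3713956   0.038     ] tool shift units [ 0.2  -0.    0.04]
cover z 0.07853902379505029 rect ((642.4210815429688, -327.96435546875), (335.82379150390625, 124.45623016357422), 65.69471740722656)
yaw -24.305277 origin [ 0.587967   -0.30337136]
lip [ 0.5856601 -0.1861796] size (90.42399597167969, 7.211197853088379) n 74 z 0.05565309187089307 in rack [np.float64(-0.050338363854008986), np.float64(0.1058549907226528)] rackx of med -0.050240542481979844 along -114.26226042815732
lip [ 0.54228998 -0.28107333] size (91.33138275146484, 7.255051136016846) n 72 z 0.05505357773914654 in rack [np.float64(-0.05080628717506073), np.float64(0.0015210630485829888)] rackx of med -0.05063749285802521 along -114.73979611197079
```

Call:
play_rows --increments "0 0 0 0.1 0 0 1;0 0 0 0.1 0 0 1;0 0 0 0.1 0 0 1;0 0 0 0 0 0 1;0 0 0 0 0 0 1"

```text
time: 4.87
tool_pos: [0.4866, -0.3716, 0.0389]
ee_rot: [-180.0, 0.4, -24.5]
force: [-5.6, 3.3, 5.4]
gripper_width: 0.0001
finger_force: 3.5
```

```bash
python3 to.py
```

```text
t 4.8667 rack -0.0641952830964312 -0.10432782201149386 0.03890567391193003 rpy [-179.96    0.41  -24.52] F [-5.6  3.3  5.4] w 8.536939041937408e-05
```

Call:
play_rows --increments "0 0 0 0.1 0 0 1;0 0 0 0.1 0 0 1;0 0 0 0 0 0 1;0 0 0 0 0 0 1"

```text
time: 5.2
tool_pos: [0.4866, -0.3718, 0.038]
ee_rot: [-179.9, 1.1, -24.6]
force: [-13.7, 8.6, 12.6]
gripper_width: -0.0
finger_force: 8.1
```

```bash
python3 to.py
```

```text
t 5.2 rack -0.06411891406658064 -0.10450574279321526 0.03801772184708993 rpy [-179.9     1.14  -24.56] F [-13.7   8.6  12.6] w -1.6935300598764718e-05
```

Call:
play_rows --increments "0 0 0 -0.3 0 0 1;0 0 0 -0.6 0 0 1;0 0 0 -0.6 0 0 1;0 0 0 0 0 -0.6 1;0 0 0 0 0 -0.9 1;0 0 0 0 0 -0.9 1;0 0 0 0 0 -0.9 1;0 0 0 0 0 -0.7 1;0 0 0 0 0 0 1;0 0 0 0 0 0 1"

```text
time: 6.03
tool_pos: [0.456, -0.3581, 0.1616]
ee_rot: [179.9, -0.4, -24.5]
force: [-1.0, 0.5, -1.4]
gripper_width: 0.0002
finger_force: 0.0
```

```bash
python3 to.py -.026 0.001 .16;  python3 -c "
from h import *;snap('top','top2');snap('scene','sc2')"; python3 fit.py top2
```

```text
t 6.0333 rack -0.09765702687414515 -0.10477628743617065 0.16164807746578286 rpy [179.93  -0.38 -24.49] F [-1.   0.5 -1.4] w 0.0002339241185104597
target [ 0.5650557  -0.29160801  0.16      ] tool shift units [ 2.39 -3.53  0.07]
cover z 0.07843938931321892 rect ((642.4210815429688, -327.96435546875), (335.82379150390625, 124.45623016357422), 65.69471740722656)
yaw -24.305277 origin [ 0.587967   -0.30337136]
lip [ 0.58625549 -0.18644519] size (90.4150390625, 6.820910930633545) n 71 z 0.05587808627637658 in rack [np.float64(-0.04968642057720357), np.float64(0.1058580018824608)] rackx of med -0.05018842097595226 along -114.63120384722347
lip [ 0.54219031 -0.2810285 ] size (91.33138275146484, 7.473654270172119) n 72 z 0.055862184339291576 in rack [np.float64(-0.05091557541419754), np.float64(0.0015208956821291697)] rackx of med -0.05063749285802521 along -114.8522450938142
```

Call:
play_rows --increments "0 0 0 0.6 -0.88 0 1;0 0 0 0.6 -0.88 0 1;0 0 0 0.6 -0.88 0 1;0 0 0 0.6 -0.88 0 1;0 0 0 0 0 0 1;0 0 0 0 0 0 1;0 0 0 0 0 0 1"

```text
time: 6.72
tool_pos: [0.562, -0.2901, 0.1573]
ee_rot: [180.0, 0.2, -24.5]
force: [-0.5, -0.4, -0.7]
gripper_width: 0.0
finger_force: 0.0
```

```bash
python3 to.py -.025 0.001 .03;  python3 -c "
from h import *;snap('top','top3');p,_=snap('scene','sc3')
c=p[110:230,290:450,::-1];cv2.imwrite('pics/sc3c.png',cv2.resize(c,None,fx=4.5,fy=4.5,interpolation=cv2.INTER_CUBIC))"; python3 fit.py top3
```

```text
t 6.7167 rack -0.029418870167885074 0.0010563962013864045 0.1572570925275721 rpy [179.96   0.2  -24.46] F [-0.5 -0.4 -0.7] w 9.49533544216683e-06
target [ 0.56596566 -0.29202271  0.03      ] tool shift units [ 0.16 -0.    4.24]
cover z 0.07854666885407002 rect ((684.0716552734375, -236.0496826171875), (133.67098999023438, 123.98965454101562), 65.52294921875)
yaw -24.47707 origin [ 0.62969156 -0.21129352]
lip [ 0.5862572  -0.18644601] size (90.41496276855469, 6.822249412536621) n 71 z 0.05573754580789614 in rack [np.float64(-0.04982583244695263), np.float64(0.004618276683981276)] rackx of med -0.05027958758417441 along -114.37645370197122
```

View pics/sc3c.png

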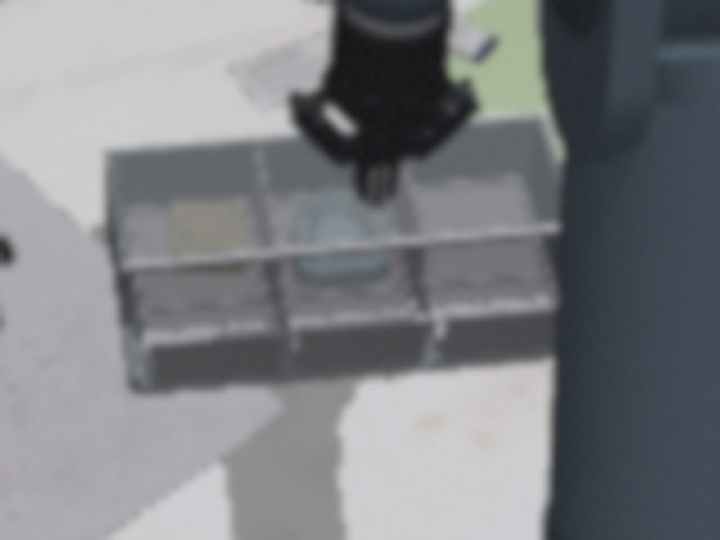

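The three lips now stand in line (crop rows 320–350), so the empty tray is shut. The gripper is over the middle pocket; I'll lower the tip into it.

Call:
play_rows --increments "0 0 0 0.14 0 0 1;0 0 0 0 0 0.7 1;0 0 0 0 0 0.7 1;0 0 0 0 0 0.7 1;0 0 0 0 0 0.5 1;0 0 0 0 0 0.4 1;0 0 0 0 0 0.4 1;0 0 0 0 0 0.3 1;0 0 0 0 0 0.3 1;0 0 0 0 0 0.1 1;0 0 0 0 0 0 1;0 0 0 0 0 0 1"

```text
time: 7.82
tool_pos: [0.5674, -0.2923, 0.0367]
ee_rot: [-180.0, -0.0, -24.5]
force: [-0.6, 0.2, 0.1]
gripper_width: 0.0002
finger_force: 0.0
```

```bash
python3 to.py -.025 0.001 .03
```

```text
t 7.8167 rack -0.023558187659749295 0.0013239844898878495 0.036660010612115934 rpy [-1.800e+02 -5.000e-02 -2.449e+01] F [-0.6  0.2  0.1] w 0.0002099141935369183
target [ 0.56596566 -0.29202271  0.03      ] tool shift units [-0.05  0.01  0.22]
```

Call:
play_rows --increments "0 0 0 0 0 0.2 1;0 0 0 -0.1 0 0 1;0 0 0 -0.1 0 0 1;0 0 0 -0.1 0 0 1;0 0 0 -0.1 0 0 1;0 0 0 -0.1 0 0 1;0 0 0 -0.1 0 0 1;0 0 0 -0.1 0 0 1;0 0 0 -0.1 0 0 1;0 0 0 -0.1 0 0 1;0 0 0 -0.1 0 0 1;0 0 0 -0.1 0 0 1"

```text
time: 8.82
tool_pos: [0.537, -0.2785, 0.0306]
ee_rot: [-180.0, -0.0, -24.5]
force: [2.1, -2.0, 0.3]
gripper_width: -0.0002
finger_force: 0.9
```

```bash
python3 to.py -.1415 0.001 .03
```

```text
t 8.8167 rack -0.05696860390699726 0.0012939191587459445 0.030554739287979544 rpy [-1.800e+02 -4.000e-02 -2.449e+01] F [ 2.1 -2.   0.3] w -0.00022594636368248648
target [ 0.45995517 -0.24371094  0.03      ] tool shift units [-2.82  0.01  0.02]
```

Hooked: the pull reads about 3 N. I'll keep drawing gently.

Call:
play_rows --increments "0 0 0 -0.12 0 0 1;0 0 0 -0.14 0 0 1;0 0 0 -0.14 0 0 1;0 0 0 -0.14 0 0 1;0 0 0 -0.14 0 0 1;0 0 0 -0.14 0 0 1;0 0 0 -0.14 0 0 1;0 0 0 -0.14 0 0 1;0 0 0 -0.14 0 0 1;0 0 0 -0.14 0 0 1;0 0 0 -0.14 0 0 1;0 0 0 -0.12 0 0 1"

```text
time: 9.82
tool_pos: [0.4917, -0.2578, 0.0303]
ee_rot: [-180.0, 0.0, -24.5]
force: [1.1, -1.6, 1.7]
gripper_width: 0.0002
finger_force: 0.9
```

Call:
play_rows --increments "0 0 0 -0.12 0 0 1;0 0 0 -0.12 0 0 1;0 0 0 -0.12 0 0 1;0 0 0 -0.12 0 0 1;0 0 0 -0.12 0 0 1;0 0 0 -0.1 0 0 1;0 0 0 -0.08 0 0 1;0 0 0 -0.08 0 0 1;0 0 0 -0.05 0 0 1;0 0 0 0 0 0 1;0 0 0 0 0 0 1"

```text
time: 10.73
tool_pos: [0.4666, -0.2464, 0.03]
ee_rot: [-180.0, 0.1, -24.5]
force: [0.5, -0.1, 0.9]
gripper_width: -0.0
finger_force: 0.3
```

```bash
python3 to.py -.1415 0.001 .03
```

```text
t 10.7333 rack -0.13433835328520052 0.0012831568735975033 0.0299508368904657 rpy [-1.80e+02  9.00e-02 -2.45e+01] F [ 0.5 -0.1  0.9] w -4.270318663055633e-05
target [ 0.45995517 -0.24371094  0.03      ] tool shift units [-0.24  0.01 -0.  ]
```

Call:
play_rows --increments "0 0 0 -0.06 0 0 1;0 0 0 -0.06 0 0 1;0 0 0 -0.06 0 0 1;0 0 0 -0.06 0 0 1;0 0 0 -0.06 0 0 1;0 0 0 0 0 0 1;0 0 0 0 0 0 1"

```text
time: 11.32
tool_pos: [0.461, -0.2438, 0.0306]
ee_rot: [-180.0, -0.3, -24.5]
force: [4.5, -2.7, -5.0]
gripper_width: -0.0
finger_force: 2.6
```

```bash
python3 to.py
```

```text
t 11.3167 rack -0.1404733045141695 0.0013334150882354811 0.030617952289609056 rpy [-179.99   -0.27  -24.49] F [ 4.5 -2.7 -5. ] w -7.453733635241906e-06
```

Call:
play_rows --increments "0 0 0 -0.1 0 0 1;0 0 0 -0.1 0 0 1;0 0 0 0 0 0 1;0 0 0 0 0 0 1"

```text
time: 11.65
tool_pos: [0.4611, -0.2437, 0.0319]
ee_rot: [-180.0, -1.0, -24.5]
force: [12.7, -5.0, -10.8]
gripper_width: -0.0001
finger_force: 6.5
```

```bash
python3 to.py
```

```text
t 11.65 rack -0.14048293891334446 0.0014390625296678593 0.0319275057153408 rpy [-179.98   -0.99  -24.47] F [ 12.7  -5.  -10.8] w -0.00011125505583857997
```

The tray is at its stop: the force rose without further travel. I'll unhook, lift out and clear the view.

Call:
play_rows --increments "0 0 0 0.25 0 0 1;0 0 0 0.25 0 0 1;0 0 0 0.2 0 0 1;0 0 0 0 0 0 1;0 0 0 0 0 -0.3 1;0 0 0 0 0 -0.6 1;0 0 0 0 0 -0.9 1;0 0 0 0 0 -0.9 1;0 0 0 0 0 -0.9 1;0 0 0 0 0 -0.9 1;0 0 0 0 0 -0.9 1;0 0 0 0 0 0 1"

```text
time: 12.65
tool_pos: [0.4759, -0.2508, 0.199]
ee_rot: [180.0, -0.6, -24.5]
force: [0.5, 0.3, 0.7]
gripper_width: 0.0001
finger_force: 0.0
```

Call:
play_rows --increments "0 0 0 0 0.9 0 1;0 0 0 0 0.9 0 1;0 0 0 0 0.9 0 1;0 0 0 0 0.9 0 1;0 0 0 0 0.9 0 1;0 0 0 0 0.9 0 1;0 0 0 0 0.9 0 1;0 0 0 0 0.9 0 1;0 0 0 0 0.9 0 1;0 0 0 0 0.9 0 1;0 0 0 0 0 0 1;0 0 0 0 0 0 1"

```text
time: 13.65
tool_pos: [0.3581, -0.4962, 0.1919]
ee_rot: [180.0, 0.1, -24.8]
force: [0.7, 1.2, -0.4]
gripper_width: -0.0
finger_force: 0.0
```

```bash
python3 to.py;  python3 -c "
from h import *;p,_=snap('top','top4')
c=p[110:270,290:470,::-1];cv2.imwrite('pics/t4c.png',cv2.resize(c,None,fx=3.7,fy=3.7,interpolation=cv2.INTER_CUBIC))"; python3 fit.py top4
```

```text
t 13.65 rack -0.1294676113017829 -0.27100380564951343 0.19193447021870627 rpy [ 1.800e+02  1.100e-01 -2.478e+01] F [ 0.7  1.2 -0.4] w -2.3885376470913362e-05
cover z 0.07854490725335328 rect ((642.5656127929688, -328.0577392578125), (335.66229248046875, 124.67955780029297), 65.58438873291016)
yaw -24.415602 origin [ 0.58815899 -0.30335993]
lip [ 0.58539886 -0.18606473] size (90.42315673828125, 7.699901580810547) n 73 z 0.05469733381411679 in rack [np.float64(-0.05099754750064375), np.float64(0.10566471982852622)] rackx of med -0.05058424659211945 along -114.2072202494794
lip [ 0.56155804 -0.28975873] size (60.507911682128906, 24.10338592529297) n 55 z 0.04948393068034096 in rack [np.float64(-0.029844145564427615), np.float64(0.0013892998405552514)] rackx of med -0.027359805523375868 along -116.11414744137839
lip [ 0.4986178  -0.37639062] size (94.07758331298828, 6.807843208312988) n 73 z 0.05643780019692812 in rack [np.float64(-0.051346212487854835), np.float64(-0.10351170372137503)] rackx of med -0.05075200664862846 along -114.67984894907788
lip [ 0.44747083 -0.23758408] size (90.53520965576172, 6.688743591308594) n 74 z 0.05563910811880757 in rack [np.float64(-0.1552951877592774), np.float64(0.001739804218934194)] rackx of med -0.15576856619005708 along -114.48709838505128
```

View pics/t4c.png

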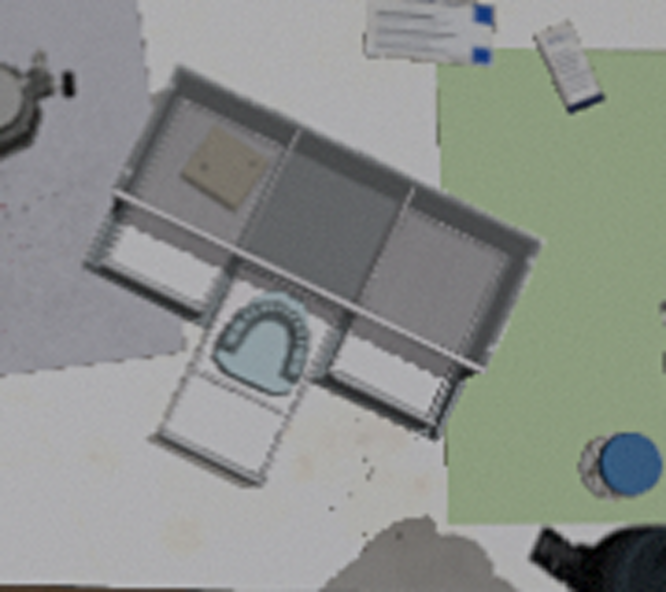

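The picture shows the model tray drawn out (lip at about (210,460)) with the horseshoe standing on it at (263,345). The other two trays are shut. The lips measure 105 mm out for the model tray and about 0 for the others, and the robot is clear.

```bash
python3 -c "
from cell import manip
print(manip.finish_job())"
```

```text
the job is handed in; nothing more can be done
None
```

The empty tray is pushed fully home, the study model's tray is drawn out to its stop (about 105 mm) with the model still standing on it, the die tray stayed shut, and the job was handed in at about 14 s.

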